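Sort sealed bottles into full and empty by their weight

ROBOT

A 6-joint arm with a two-finger parallel gripper is mounted at the origin on a cart in front of the work surface, level with it; the furniture and walls round the work are solid. World frame = base frame: x ahead of the robot, y to its left, z up, the work surface at z = 0. Lengths are in m, angles in rad, forces in N, time in s.
With the tool pointing down it reaches from about 0.275 to 1 m from the base axis. Payload 8.4 kg.
Tool frame: the origin (TCP) lies at the very end of the fingers, on their centre line; the grasp point (between the pads) lies 19 mm behind it; z points along the fingers, y is the line along which they close (so a half turn about z gives the same grasp; the last joint's range is limited). The gripper opens to 85 mm and grips with 20 to 120 N. Pads are 22 mm wide; open, the fingers measure 114 mm over their backs; the gripper's body (76 mm by 85 mm) begins 54 mm behind the grasp point. The pads swing forward as they close: fully open they stand 13 mm farther back than shut.
Start: joints at [1.267, 0.353, 1.633, -0, 1.155, -0.002], TCP at [0.186, 0.597, 0.231] pointing down, gripper open.
Joint ranges: [-2.63, 2.63], [-0.92, 2.1], [0.06, 2.66], [-1.3, 4.44], [0, 2.69], [-3.02, 3.02]. Speed limits (rad/s): [2.22, 2.22, 2.79, 3.14, 3.14, 3.14].

INTERFACE

Orientations are given as a unit quaternion [x, y, z, w].
In Python, from bench import arm gives the robot as it stands. Calls block until the motion is done:
- arm.move_to(position, orientation): joint-space move of the TCP to a pose.
- arm.move_l(position, rotation=None, max_speed=0.15, max_force=None): straight line of the TCP; rotation=None keeps the orientation; max_speed is the mean speed in m/s. With max_force (N) it stops when the force on the tool has changed by that much, and returns True; else False.
- arm.goto_joints(angles): joint-space move.
- arm.move_gripper(opening, f_grip=None): finger opening in m; f_grip is the grip in N (None keeps the last); returns when the fingers have stopped.
- arm.pause(seconds).
- arm.ik(position, orientation): joint angles nearest the present ones, or None.
- arm.get_state(): the state.
- arm.get_image(name): name is "scene" or "top" or "wrist"; returns a dict with "color" (384x512x3 uint8, red, green, blue), "K" (3x3 intrinsics, pixels), "distortion" ([k1, k2, p1, p2, k3] as OpenCV has them; the pictures are not rectified), "R" (3x3) and "t" (3): a world point X has camera coordinates R X + t. Camera axes: x right, y down, z forward; pixel columns grow to the right and rows downward; lengths in m; the calibration is good to about 2 mm. A picture is of the moment at which its call begins. There is no depth.
A pose or a line that the arm cannot do raises arm.PlanningError and nothing moves.
- arm.hand_in(): hands the job in; it is judged then, once.
The state is a dict: "time_s": time; "joint_positions": joint angles; "qd": joint speeds; "tau": joint torques, N m; "tcp_pos": TCP position; "eef_rot": TCP orientation; "wrist_force": force on the tool from outside, world axes, zero at the start; "ft_torque": the same for the moment, N m; "gripper_width": finger opening in m; "gripper_force": force on a finger pad.
Only numpy, scipy, OpenCV 4.12 (cv2) and the standard library are available. Lean on these libraries where they do the work, as an engineer would, in place of code of your own. Each camera call takes 0.05 s, during which the arm holds its last target. There are 200 camera calls.

TASK

Three sealed white bottles with red caps look alike, but each is either full or empty: lift each one to feel its weight, then stand the full ones in the blue tray and the empty ones in the orange tray. Set every bottle down upright on the tray's floor without dropping or tipping it, and leave everything else where it stands.

Things in the scene. Friction and masses are not known exactly. Their poses are not given: they have to be found in the camera images.
- bottle_1: one of three like milky-white bottles, red cap: body 62 mm across, straight to 80 mm high, then a shoulder, cap 37 mm across from 102 to 120 mm; origin at the centre of its underside, z up. Full (0.38 to 0.52 kg, 3.7 to 5.1 N) or empty (0.06 to 0.08 kg, under 0.8 N): cannot be seen, unrelated to number or place, number of full ones untold. The spouted wash bottle far back is none of them
- bottle_2: one of three like milky-white bottles, red cap: body 62 mm across, straight to 80 mm high, then a shoulder, cap 37 mm across from 102 to 120 mm; origin at the centre of its underside, z up. Full (0.38 to 0.52 kg, 3.7 to 5.1 N) or empty (0.06 to 0.08 kg, under 0.8 N): cannot be seen, unrelated to number or place, number of full ones untold. The spouted wash bottle far back is none of them
- bottle_3: one of three like milky-white bottles, red cap: body 62 mm across, straight to 80 mm high, then a shoulder, cap 37 mm across from 102 to 120 mm; origin at the centre of its underside, z up. Full (0.38 to 0.52 kg, 3.7 to 5.1 N) or empty (0.06 to 0.08 kg, under 0.8 N): cannot be seen, unrelated to number or place, number of full ones untold. The spouted wash bottle far back is none of them
- tray_full: fixed low open blue plastic tray for the full bottles: 130 x 250 mm outside, walls 5 mm thick, rim 28 mm high; inside 120 x 240 mm, flat floor 5 mm above the bench. Origin at the centre of its underside; y runs along the 250 mm length, x across. Room for three bottles in a row, e.g. at y = -78, 0 and 78 mm
- tray_empty: fixed low open orange plastic tray for the empty bottles: 130 x 250 mm outside, walls 5 mm thick, rim 28 mm high; inside 120 x 240 mm, flat floor 5 mm above the bench. Origin at the centre of its underside; y runs along the 250 mm length, x across. Room for three bottles in a row, e.g. at y = -78, 0 and 78 mm
- reagent_amber: bystander: brown bottle with a black cap, 43 mm across, 88 mm tall; origin at the centre of its underside; stands between the trays
- reagent_white: bystander: white bottle with a blue cap, 48 mm across, 98 mm tall; origin at the centre of its underside
- lab_timer: bystander: flat cream timer, 58 x 64 x 18 mm; origin at the centre of its underside
- tip_rack: bystander: rack of yellow pipette tips, 82 x 54 x 57 mm; origin at the centre of its underside

How it is judged:
By the outcome, as a careful person would: the job done as asked, in the order asked, and still so for the second after the job is handed in, with the robot touching nothing.
It also fails if it takes over 64 s, if anything falls off the work surface, if the arm or the gripper's body presses on something with over 40 N, if the wrist force passes 120 N, or if a joint passes its speed limit or range.

## Working session

There is one attempt and no reset: what is moved stays moved. The work goes in short steps, each a Python script; the robot and the scene stay as the last script left them, time stands still between calls to the robot, and variables do not carry over. Pictures are saved under pics/ and viewed, at most 10 in all, crops included, and the job is handed in when it is done.

```bash
mkdir -p pics; ls; python3 - <<'E'
from bench import arm
import cv2,pickle
s=arm.get_state(); print(s)
for n in ("top","scene"):
    im=arm.get_image(n); pickle.dump(im,open(f"pics/{n}.pkl","wb"))
    cv2.imwrite(f"pics/{n}1.png",cv2.resize(im["color"][...,::-1],(800,600),interpolation=cv2.INTER_CUBIC))
    print(n,im["K"],im["distortion"],im["R"],im["t"])
E
```

```text
pics
{'time_s': 0.0, 'joint_positions': array([ 1.26660983e+00,  3.53643552e-01,  1.63413597e+00,  2.94507753e-05,
        1.15522698e+00, -2.41684544e-03]), 'qd': array([ 0.00043378, -0.00160917, -0.00139218, -0.00190239, -0.00074287,
        0.0013057 ]), 'tau': array([-2.76572660e-03, -6.05234671e+01, -3.42068839e+01, -2.97097486e-04,
        9.06986796e-03,  1.89803757e-06]), 'tcp_pos': array([0.18561207, 0.59629323, 0.23056378]), 'eef_rot': array([ 1.50318812e-01,  9.88637322e-01, -6.96579970e-04, -1.21259035e-04]), 'wrist_force': array([ 1.29601515, -0.28090937,  0.0038363 ]), 'ft_torque': array([ 0.0062356 ,  0.03107352, -0.01799813]), 'gripper_force': 0.0, 'gripper_width': 0.08564764231574455}
top [[347.5767745    0.         250.72634397]
 [  0.         347.5767745  190.49851233]
 [  0.           0.           1.        ]] [-0.08766007  0.          0.          0.          0.        ] [[-0.01334832 -0.99976901  0.01684507]
 [-0.99713292  0.01205445 -0.07470367]
 [ 0.07448335 -0.01779395 -0.99706349]] [-0.02846506  0.61981325  0.97963898]
scene [[389.25515284   0.         255.74084185]
 [  0.         389.25515284 190.24439566]
 [  0.           0.           1.        ]] [0.00981107 0.         0.         0.         0.        ] [[ 0.65880151 -0.75205186 -0.01996395]
 [-0.46001751 -0.38169645 -0.80168055]
 [ 0.59528519  0.53733213 -0.59741923]] [-0.41402556  0.29686729  0.78195812]
```

View pics/top1.png

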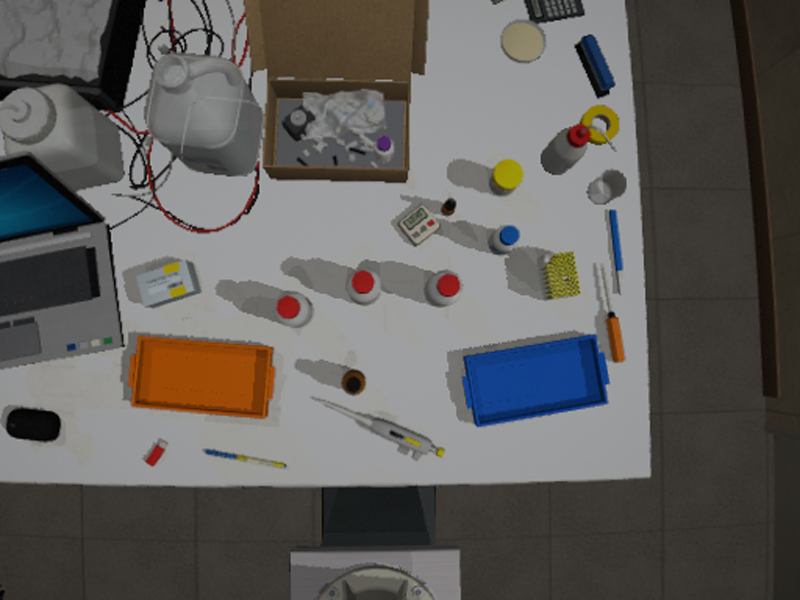

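View pics/scene1.png

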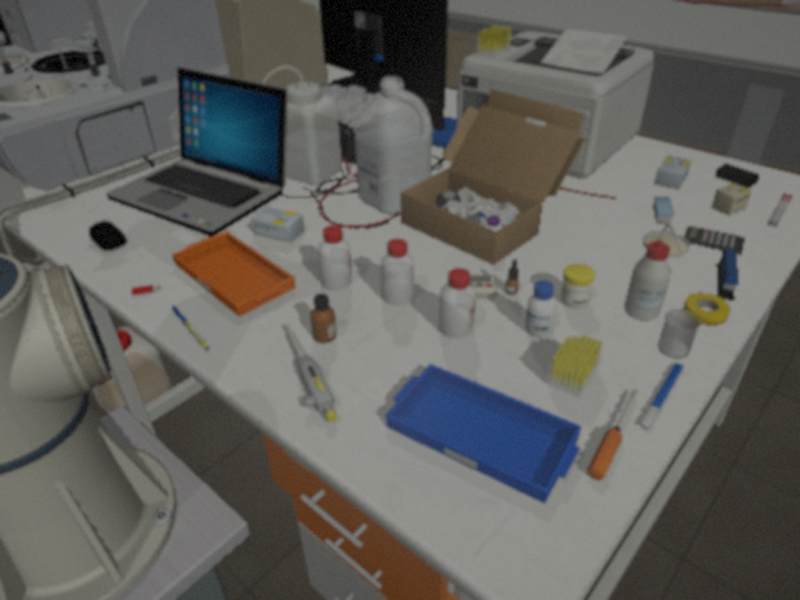

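The top view shows three red caps at about (288,307), (363,282) and (448,285). The blue tray's rim corners are near (463,352), (600,337), (609,403), (477,426), and the orange ones near (137,337), (273,347), (268,417), (131,406). The amber bottle is at (353,382). The scene view agrees with this layout.

```bash
cat > h.py <<'E'
import numpy as np, cv2, pickle
from scipy.spatial.transform import Rotation as Ro
def px2w(im,uv,z):
    uv=np.array(uv,float).reshape(-1,1,2)
    n=cv2.undistortPoints(uv,im["K"],np.array(im["distortion"]))[:,0]
    R,t=np.array(im["R"]),np.array(im["t"]); c=-R.T@t
    d=np.c_[n,np.ones(len(n))]@R
    return c+d*((z-c[2])/d[:,2])[:,None]
def w2px(im,P): return cv2.projectPoints(np.array(P,float).reshape(-1,3),cv2.Rodrigues(np.array(im["R"]))[0],np.array(im["t"]),im["K"],np.array(im["distortion"]))[0][:,0]
def down(a): # tool z down, tool y (closing) along world angle a
    y=np.array([np.cos(a),np.sin(a),0]); z=np.array([0,0,-1.]); x=np.cross(y,z)
    return Ro.from_matrix(np.c_[x,y,z]).as_quat()
E
python3 - <<'E'
from h import *
np.set_printoptions(precision=4,suppress=True)
im=pickle.load(open("pics/top.pkl","rb")); sc=pickle.load(open("pics/scene.pkl","rb"))
S=lambda m:m["color"].astype(int)
def red(m):
    c=S(m); k=((c[...,0]>130)&(c[...,1]<70)&(c[...,2]<70)).astype(np.uint8)
    n,_,st,ce=cv2.connectedComponentsWithStats(k); return [(ce[i]) for i in range(1,n) if st[i,4]>40]
print("redtop",np.array(red(im)))
P=px2w(im,red(im),.117); print(P); print("in scene",w2px(sc,P), "red scene",np.array(red(sc)))
f=lambda l:(np.array(l,float)+.5)*.64-.5
for n,l in (("blue",[(463,352),(600,337),(609,403),(477,426)]),("orange",[(137,337),(273,347),(268,417),(131,406)])):
    Q=px2w(im,f(l),.028); print(n,Q,Q.mean(0),np.linalg.norm(Q-np.roll(Q,-1,0),axis=1))
print("amber",px2w(im,f([(353,382)]),.086),"white",px2w(im,f([(510,235)]),.098),"rack",px2w(im,f([(562,275)]),.057),"timer",px2w(im,f([(419,225)]),.018))
c=cv2.resize(im["color"][180:280],None,fx=1.56*1,fy=1.56)
a=cv2.resize(im["color"][205:280,75:185],None,fx=6,fy=4*1.5,interpolation=cv2.INTER_CUBIC)[:300*2]
b=cv2.resize(im["color"][205:280,290:400],None,fx=6,fy=6,interpolation=cv2.INTER_CUBIC)
v=np.vstack([a,b])
cv2.imwrite("pics/trays.png",cv2.resize(v,None,fx=.66,fy=.66)[...,::-1]); print(v.shape)
E
```

```text
redtop [[231.9507 180.007 ]
 [287.2336 182.0876]
 [183.8929 196.3429]
 [115.4382 227.9165]
 [ 98.9492 291.4407]]
[[ 0.6406  0.0142  0.117 ]
 [ 0.6334 -0.1309  0.117 ]
 [ 0.5992  0.1402  0.117 ]
 [ 0.5185  0.3206  0.117 ]
 [ 0.3534  0.3644  0.117 ]]
in scene [[253.9735 155.9451]
 [293.7205 175.594 ]
 [212.5193 147.3394]
 [152.5971 138.7027]
 [ 96.1839 155.8625]] red scene []
blue [[ 0.5181 -0.165   0.028 ]
 [ 0.5413 -0.4234  0.028 ]
 [ 0.4185 -0.4367  0.028 ]
 [ 0.3829 -0.1881  0.028 ]] [ 0.4652 -0.3033  0.028 ] [0.2594 0.1235 0.2511 0.1371]
orange [[0.5522 0.4371 0.028 ]
 [0.5317 0.1826 0.028 ]
 [0.4048 0.1921 0.028 ]
 [0.4253 0.4473 0.028 ]] [0.4785 0.3148 0.028 ] [0.2553 0.1273 0.256  0.1274]
amber [[0.4711 0.0336 0.086 ]] white [[ 0.7212 -0.2418  0.098 ]] rack [[ 0.6549 -0.3451  0.057 ]] timer [[ 0.7567 -0.089   0.018 ]]
(900, 660, 3)
```

```bash
python3 - <<'E'
from h import *
from bench import arm
np.set_printoptions(precision=4,suppress=True)
im=pickle.load(open("pics/top.pkl","rb")); hsv=cv2.cvtColor(im["color"],cv2.COLOR_RGB2HSV)
for n,lo,hi in (("orange",(8,150,60),(18,255,255)),("blue",(105,150,50),(125,255,255))):
    k=cv2.inRange(hsv,lo,hi); k[:205]=0; k[280:]=0
    k=cv2.morphologyEx(k,cv2.MORPH_OPEN,np.ones((25,25))) 
    _,_,st,_=cv2.connectedComponentsWithStats(k)
    v,u=np.nonzero(k); W=px2w(im,np.c_[u,v],.02)[:,:2].astype(np.float32)
    print(n,cv2.minAreaRect(W),st[1:])
arm.move_to([.599,.140,.21],down(0.23))
s=arm.get_state(); print(s["time_s"],s["tcp_pos"],s["wrist_force"],s["joint_positions"])
w=arm.get_image("wrist")
for z in (.12,): 
  for p in ([.5992,.1402,z],[.6406,.0142,z],[.6334,-.1309,z]): print(w2px(w,p))
img=cv2.resize(w["color"],(800,600),interpolation=cv2.INTER_CUBIC)
cv2.imwrite("pics/w1.png",img[...,::-1]); pickle.dump(w,open("pics/w1.pkl","wb"))
E
```

```text
orange ((0.4782225787639618, 0.31988516449928284), (0.2619222104549408, 0.1314609795808792), 85.03727722167969) [[  85  217   88   49 3923]]
blue ((0.4632079601287842, -0.2964437007904053), (0.13081802427768707, 0.25829368829727173), 8.158501625061035) [[ 299  219   83   50 3625]]
2.3083 [0.5988 0.1409 0.21  ] [ 0.3259 -0.5415  0.1374] [ 0.2286  0.3581  1.6762  0.0002  1.1073 -0.0028]
[[254.6177 200.4301]]
[[267.815  343.6991]]
[[225.7813 458.8959]]
```

View pics/w1.png

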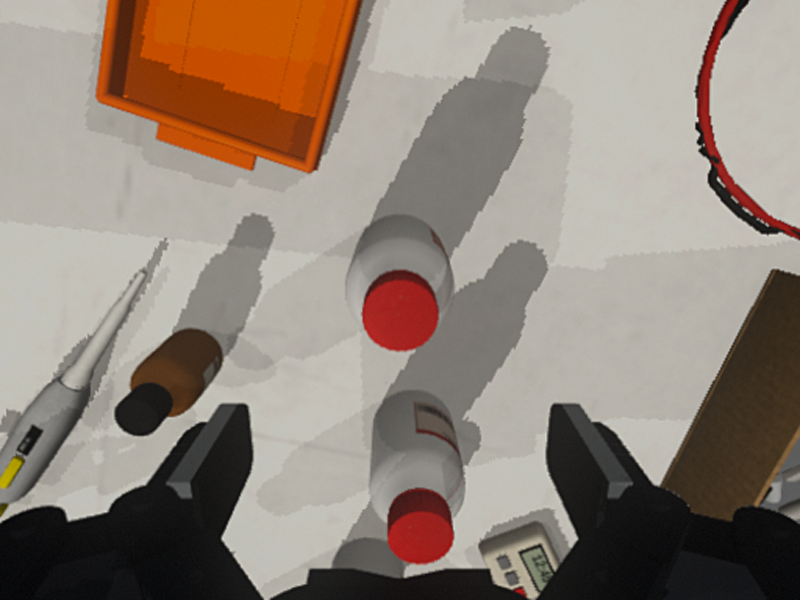

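View pics/trays.png

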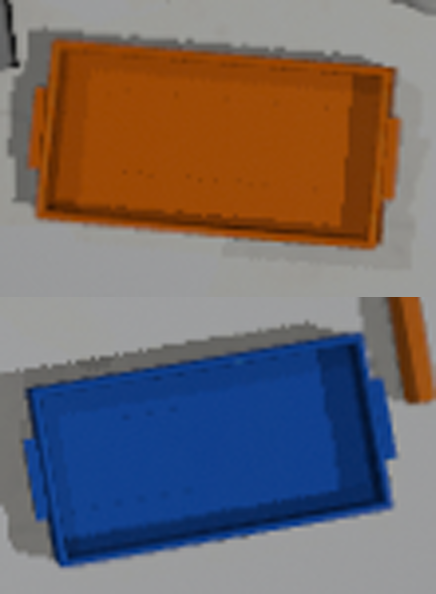

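The wrist view puts the first cap at (400,310), within 3 px of my estimate, with the next bottle at (421,527). The tray crop gives blue rim corners at (30,388), (360,335), (390,508), (63,565) and orange ones at (53,42), (395,68), (378,247), (38,215).

Next I pick and weigh the first bottle.

```bash
cat >> h.py <<'E'
from bench import arm
def pick(p,a):
    arm.move_gripper(.085)
    arm.move_l([p[0],p[1],.12],max_speed=.25)
    f0=arm.get_state()["wrist_force"]
    hit=arm.move_l([p[0],p[1],.052],max_speed=.12,max_force=8)
    arm.move_gripper(.05,f_grip=50)
    s=arm.get_state(); print("hit",hit,"w",s["gripper_width"],s["gripper_force"],s["tcp_pos"])
    arm.move_l([p[0],p[1],.085],max_speed=.08); arm.pause(.4)
    f=np.mean([(arm.pause(.05),arm.get_state()["wrist_force"])[1] for _ in range(5)],0)
    s=arm.get_state(); print("dF",f-f0,"w",s["gripper_width"],"t",s["time_s"])
    arm.move_l([p[0],p[1],.21],max_speed=.25)
    return f-f0
E
python3 - <<'E'
from h import *
np.set_printoptions(precision=4,suppress=True)
im=pickle.load(open("pics/top.pkl","rb")); w=pickle.load(open("pics/w1.pkl","rb"))
for n,l,o in (("orange",[(53,42),(395,68),(378,247),(38,215)],(75,205,0)),("blue",[(30,388),(360,335),(390,508),(63,565)],(290,205,297))):
    l=np.array(l,float)-[0,o[2]]; l=(l+.5)/3.96-.5+o[:2]
    Q=px2w(im,l,.028); e=(Q[0]-Q[1])+(Q[3]-Q[2]); g=(Q[0]-Q[3])+(Q[1]-Q[2])
    print(n,Q.mean(0),"tilt long",np.arctan2(-e[0],e[1]),"short",np.arctan2(g[1],g[0]),np.linalg.norm(Q-np.roll(Q,-1,0),axis=1))
print(px2w(w,(np.array([(400,310),(421,527)],float)+.5)*.64-.5,.119))
print(pick([.5995,.1405],.23))
E
```

```text
orange [0.4791 0.315  0.028 ] tilt long -0.08821297440710121 short -0.08925146877980081 [0.2533 0.1287 0.251  0.126 ]
blue [ 0.4644 -0.3008  0.028 ] tilt long 0.14042649967929308 short 0.15601799212728337 [0.2481 0.1284 0.2453 0.1293]
[[0.5998 0.1418 0.119 ]
 [0.6404 0.0204 0.119 ]]
hit False w 0.059591503273692656 52.90809361729771 [0.6001 0.1407 0.0535]
dF [-0.4106 -1.0654 -1.1186] w 0.05945971987290914 t 5.3917
[-0.4106 -1.0654 -1.1186]
```

```bash
cat >> h.py <<'E'
T={"E":((.479,.315),-.089),"F":((.4644,-.3008),.148)}
def slot(k,y):
    (cx,cy),t=T[k]; return np.array([cx-np.sin(t)*y,cy+np.cos(t)*y]),t
def favg(n=8): return np.mean([(arm.pause(.04),arm.get_state()["wrist_force"])[1] for _ in range(n)],0)
def place(k,y):
    p,t=slot(k,y); q=down(t)
    arm.move_to([*p,.21],q); print("held F",favg(),"w",arm.get_state()["gripper_width"])
    arm.move_l([*p,.066],max_speed=.2)
    hit=arm.move_l([*p,.0565],max_speed=.02,max_force=5)
    s=arm.get_state(); print("hit",hit,s["tcp_pos"],s["wrist_force"])
    arm.move_gripper(.085)
    arm.move_l([*p,.21],max_speed=.25); print("free F",favg(),"t",arm.get_state()["time_s"])
E
python3 - <<'E'
from h import *
np.set_printoptions(precision=4,suppress=True)
place("E",.07)
im=arm.get_image("top")
cv2.imwrite("pics/t2.png",cv2.resize(im["color"][120:300,60:400],None,fx=2.3,fy=2.3,interpolation=cv2.INTER_CUBIC)[...,::-1])
E
```

```text
held F [-0.0565 -0.1778 -0.4504] w 0.05963774578800925
hit True [0.4856 0.3851 0.0586] [-1.2567  0.9694  5.8114]
free F [ 0.0233 -0.1859 -0.2611] t 10.1917
```

View pics/t2.png

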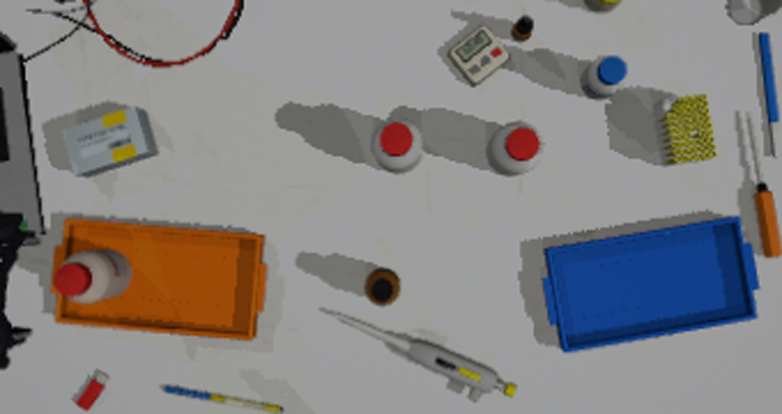

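The top view shows the first, empty bottle standing upright in the orange tray, with its cap at (72,280). The other two bottles haven't moved. I'll do both now, choosing the tray by measured weight and stopping if a reading is ambiguous.

```bash
python3 - <<'E'
from h import *
np.set_printoptions(precision=4,suppress=True)
ys={"E":[0.,-.07],"F":[.07,-.0]}
for p in ([.6405,.017],[.634,-.131]):
    a=np.arctan2(p[1],p[0])
    arm.move_to([*p,.21],down(a))
    d=pick(p,a); g=-favg()[2]; print("weight",-d[2],g)
    s=arm.get_state()
    if s["gripper_width"]<.055: raise SystemExit("no grasp")
    k="F" if -d[2]>2.5 and g>2.5 else "E" if -d[2]<2.2 and g<1.8 else None
    if k is None: raise SystemExit("unsure")
    print(k); place(k,ys[k].pop(0))
arm.move_to([.45,0.05,.3],down(0))
im=arm.get_image("top"); sc=arm.get_image("scene"); print(arm.get_state()["time_s"])
v=cv2.resize(im["color"][120:300,60:400],None,fx=2,fy=2); u=cv2.resize(sc["color"][120:330,90:400],None,fx=2,fy=2)[:240*2]
for n,x in (("t3",v),("s3",u)): cv2.imwrite(f"pics/{n}.png",x[...,::-1])
E
```

```text
hit False w 0.059247348952211475 52.573225835803896 [0.6408 0.0171 0.0534]
dF [-0.7201  0.0288 -4.6313] w 0.05926812189445793 t 14.75
weight 4.631255086089836 4.155944360919984
F
held F [-0.105   0.1924 -3.7932] w 0.059340738724565696
hit True [ 0.4544 -0.2317  0.0584] [-1.0784  1.7687  7.3385]
free F [ 0.0171  0.0408 -0.146 ] t 20.0333
hit False w 0.05966749414663431 53.175647989846766 [ 0.6347 -0.1311  0.0535]
dF [-0.3785  0.4257 -6.4069] w 0.059542243946987775 t 23.8917
weight 6.40687046739243 4.479316393408199
F
held F [ 0.1516 -0.1113 -4.099 ] w 0.059500451957544345
hit True [ 0.4648 -0.301   0.0585] [-1.1841  0.1328  5.6251]
free F [-0.4085  0.1165 -0.0838] t 28.9333
30.3917
```

View pics/t3.png

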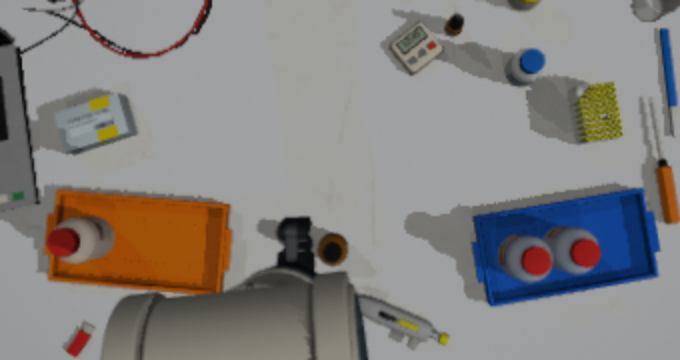

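View pics/s3.png

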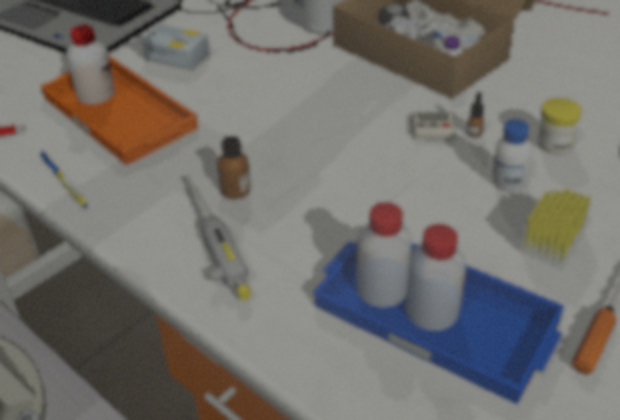

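Both views show all three bottles upright. The two full ones are in blue with caps at (537,262) and (585,253), and the empty one is in orange at (63,242). The bystanders are where they were and the gripper is clear.

```bash
python3 -c "
from bench import arm
print(arm.hand_in())"
```

```text
the job is handed in; nothing more can be done
None
```

The job is handed in: two full bottles (about 4 N each) stand upright in the blue tray and the one empty bottle (under 0.8 N) stands upright in the orange tray, with nothing else moved and about 30 s used.

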